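# Index the gluing turntable to the next hole

## Task

The wooden box on the gluing turntable is ready for its next edge: with the fingertips, press the turntable's black indexing plunger in, turn the table clockwise (seen from above) to the very next hole, and let the plunger spring back out so that the table is locked there. Do it by pushing alone: leave the box untouched, riding as it sits on the table, and lift or shift none of the loose things standing around the turntable. Finish clear of everything.

Things in the scene. Friction and masses are not known exactly. Their poses are not given: they have to be found in the camera images.
- index_base: Fixed grey round housing, 316 mm across, 55 mm high; origin on the bench under its centre. Its wall carries a steel ring 131 to 151 mm from the centre, top 55 mm, underside 43 mm above the bench. Eight 'holes' 45 degrees apart are cut in the ring's inner edge: 17 mm wide notches, seen from above as gaps. The plunger's key starts in the one on the body's +x axis.
- turntable (a joint): Angle of the turning table, rad: 0 (within 0.01) at the start, growing as it turns clockwise seen from above; the next hole clockwise is at 0.785. Some 2 N at the plunger turns it (it weighs 1.5 kg, so touching it in motion gives a brief knock) and it stays where it is left; the key has 0.019 rad of play either way in a hole.
- table_centre (a point): Centre of the turning table's top face, on the vertical axis of rotation: an aluminium disc 250 mm across, top 29 mm above the bench. z up, x from the axis towards the plunger.
- plunger (a joint): How far the plunger is pressed in (down), m: 0 out, 0.013 fully in; 3 N starts it, 8 N holds it fully in. The table is locked unless it is pressed over 0.008.
- key_tip (a point): Outer end, on top, of the plunger's steel key: 12 mm wide, rounded top edges, 146 mm from the axis, 51 mm above the bench when out. Let go between two holes, the key rides lightly on the ring's underside (plunger at 0.008) and the table still turns; turned slowly (under 50 mm/s at the plunger), it snaps up by itself on meeting a hole and stops the table there.
- pad_top (a point): Centre of the top face of the plunger's flat black pad, moving with it: 106 mm from the table's axis, 75 mm above the bench when out, 62 mm fully in; 48 mm long along the turning direction, 34 mm wide radially. x points away from the axis, z up.
- cheek_top (a point): Middle of the inner top edge of the leading one (when turning clockwise) of two aluminium cheeks that stand on the turning table, one 30 mm either side of the pad's centre (60 mm between inner faces). Each is 8 mm thick, 34 mm wide radially, top 100 mm above the bench. Open above and radially: a fingertip between them, on the pad or just over it, pushes the cheek to turn the table.
- work_box: Open wooden box 90 x 90 mm, 45 mm high, loose, standing on the middle of the turning table and riding round with it; origin at the centre of its underside.
- glue_bottle: white glue bottle, 44 mm across, 115 mm tall, loose, standing beside the turntable; origin at the centre of its underside
- offcut: loose wooden offcut 70 x 35 x 30 mm lying beside the turntable; origin at the centre of its underside
- tape_roll: loose roll of brown tape lying flat beside the turntable, 76 mm across, 25 mm high; origin at the centre of its underside
- small_block: loose wooden block 30 x 30 x 45 mm standing beside the turntable; origin at the centre of its underside
Things that resemble listed ones, but are neither listed nor needed, are in the scene too. What is meant by the work_box is not purple or yellow, and is the smaller of those in its own colour.

How it is judged (in metres and radians):
On the way, in this order (a step that is already met when the one before it is completed fails the run):
1. the plunger is pressed in while the table is still at its first hole (value of joint plunger above 0.008 m and value of joint turntable between -0.12 and 0.12 rad), for 0.05 s.
2. the table is turned clockwise away from the first hole (value of joint turntable above 0.2 rad), for 0.02 s.
At the end, for the whole second after the job is handed in: The table stands one hole clockwise of its start (0.785 rad, within 0.04), the plunger is fully out again (within 3 mm), and the box stands flat on the table within 30 mm of its centre, at rest (value of joint turntable between 0.745 and 0.825 rad and value of joint plunger below 0.003 m and z of work_box in the frame of index_base below 0.035 m and angle between work_box's own z axis and vertical below 0.05 rad and horizontal distance between work_box and table_centre below 0.03 m and linear speed of work_box below 0.02 m/s); the robot touches nothing.
It fails at once if the table is turned anticlockwise off its first hole (value of joint turntable below -0.15 rad).
It fails at once if the table is taken on to the second hole (value of joint turntable above 1.4 rad).
It fails at once if the box is lifted, tipped or pushed off its place (z of work_box in the frame of index_base above 0.04 m or angle between work_box's own z axis and vertical above 0.15 rad or horizontal distance between work_box and table_centre above 0.03 m).
It fails at once if the fingers touch the box (over 2 N) (contact force between the fingers and work_box above 2 N).
It fails at once if a loose thing around the turntable is moved or lifted (more than 25 mm) (distance of any of glue_bottle, offcut, tape_roll, small_block from where it was at the start of the episode above 0.025 m).
It also fails if it takes over 46 s, if anything falls off the work surface, if the arm or the gripper's body presses on something with over 40 N, if the wrist force passes 120 N, or if a joint passes its speed limit or range.

## Robot

A 6-joint arm with a two-finger parallel gripper is mounted at the origin on the work surface. World frame = base frame: x ahead of the robot, y to its left, z up, the work surface at z = 0. Lengths are in mm, angles in rad, forces in N, time in s.
With the tool pointing down it reaches from about 350 to 975 mm from the base axis. Payload 7.1 kg.
Tool frame: the origin (TCP) lies midway between the tips of the shut fingers; the grasp point (between the pads) lies 19 mm behind it (ctrl.grasp_offset is the distance from the TCP to the grasp point, in mm); z points along the fingers, y is the line along which they close (so a half turn about z gives the same grasp; the last joint's range is limited). The gripper opens to 88 mm and grips with 3 to 60 N. Pads are 20 mm wide; open, the fingers measure 115 mm over their backs; the gripper's body (75 mm by 178 mm) begins 61 mm behind the grasp point.
Start: joints at [-1.199, 0.423, 1.63, -0, 1.089, -0.019], TCP at [238.096, -577.854, 222.675] pointing down, gripper open.
Joint ranges: [-3, 3], [-0.9, 2.11], [0.09, 2.58], [-1.31, 4.45], [0.11, 2.69], [-2.54, 2.54]. Speed limits (rad/s): [2.39, 2.39, 3.01, 3.14, 3.14, 3.14].

## Interface

Orientations are given as a rotation vector (axis times angle).
In Python, from workcell import ctrl gives the robot as it stands. The module is installed in compiled form; this text tells all that it offers.
- The arm moves only by the tool servo_tool, never from a script. Its argument "rows" is a list of rows, each a list of 7 numbers: the turn, a rotation vector about the tool's x, y, z as a fraction of full scale, then the shift along the tool's x, y, z as a fraction of full scale, then the finger opening in mm, from 0 to 87.8. A call has 1 to 10 rows; each row is the pose to reach, as a shift and turn from the pose commanded when the call began, along the tool's axes at that moment; what a row does not reach only later rows make up. Full scale, the value 1, is 20 cm for a shift and 1.5 rad for a turn. A row lasts 1/8 s, in which the tool goes at most 62.5 mm and 10.7 degrees, less where a joint would pass 70% of its speed; a pose out of reach is approached as far as the arm can. A call with a number of a shift or a turn outside -1 to 1 is refused whole. A call with a gripper value outside its range is refused whole. The fingers move at their own pace and stop on an object; the grip force is fixed at half the most. Time passes only in rows, so rows that repeat a pose let the fingers close. It gives the time, the measured TCP pose, the force, the opening and the grip force at its end, in the units of the state.
- ctrl.get_obs(): the state, without advancing time (a new reading comes with each control period).
- ctrl.get_image(name): name is "scene" or "top" or "wrist"; returns (picture, depth): 420x560x3 uint8, red, green, blue; 420x560 float32, mm along the optical axis (not along the pixel's ray), 0 where there is no reading.
- ctrl.camera_info(name): a dict with "intrinsics" (3x3 intrinsics, pixels), "R" (3x3) and "t" (3): a world point X has camera coordinates R X + t. Camera axes: x right, y down, z forward; pixel columns grow to the right and rows downward; lengths in mm; the calibration is good to about 2 mm. A picture is of the moment at which its call begins: read the wrist's pose just before it. camera_info takes no time and is no camera call; for the wrist camera it gives the pose at the moment of the call.
- ctrl.close_job(): hands the job in; it is judged then, once.
The state is a dict: "t": time; "qpos": joint angles; "qvel": joint speeds; "joint_torque": joint torques, N m; "ee_pos": TCP position; "orientation": TCP orientation; "ft_force": force on the tool from outside, world axes, zero at the start; "moment": the same for the moment, N m; "width": finger opening in mm; "grasp_force": force on a finger pad.
Only numpy, scipy, OpenCV 4.12 (cv2) and the standard library are available. Lean on these libraries where they do the work, as an engineer would, in place of code of your own. Each camera call takes 0.05 s, during which the arm holds its last target. There are 200 camera calls.

## Working session

There is one attempt and no reset: what is moved stays moved. The work goes in short steps, Python scripts to look and compute and a tool call to move; the robot and the scene stay as the last step left them, time stands still between calls to the robot, and variables do not carry over. Pictures are saved under pics/ and viewed, at most 10 in all, crops included, and the job is handed in when it is done.

Besides the shell and the picture viewer there is one more tool, called after "Emit:" as a command line: name --pt "numbers of a row" for each row, then --argument value for the rest. servo_tool: Moves the arm, as the interface text tells. Its arguments: {"type":"object","properties":{"rows":{"type":"array","items":{"type":"array","items":{"type":"number"}}}},"required":["rows"]}

```bash
mkdir -p pics
cat > h.py <<'E'
import numpy as np, cv2
from scipy.spatial.transform import Rotation as R
from workcell import ctrl
def grab(n,f):
    i=ctrl.camera_info(n); p,d=ctrl.get_image(n)
    cv2.imwrite('pics/'+f+'.png',cv2.cvtColor(p,cv2.COLOR_RGB2BGR)); np.savez('pics/'+f,p=p,d=d,K=i['intrinsics'],R=i['R'],t=i['t'])
def load(f): return np.load('pics/'+f+'.npz')
def ray(s,u,v,z):
    K,Rm,t=s['K'],s['R'],s['t']; c=-Rm.T@t; r=Rm.T@np.linalg.inv(K)@[u,v,1]
    return c+r*(z-c[2])/r[2]
def pt(s,u,v):
    d=s['d'][int(v),int(u)]; return s['R'].T@(np.linalg.inv(s['K'])@[u,v,1]*d-s['t'])
E
python3 - <<'E'
from h import *
grab('top','top1');grab('scene','sc1')
o=ctrl.get_obs();print(o['ee_pos'],o['orientation'],o['t'])
a=cv2.imread('pics/top1.png');b=cv2.imread('pics/sc1.png')
E
```

```text
[ 237.93095425 -577.41022569  222.010356  ] [-3.08051681e+00 -6.09863711e-01  4.13230687e-04] 0.1
```

View pics/top1.png

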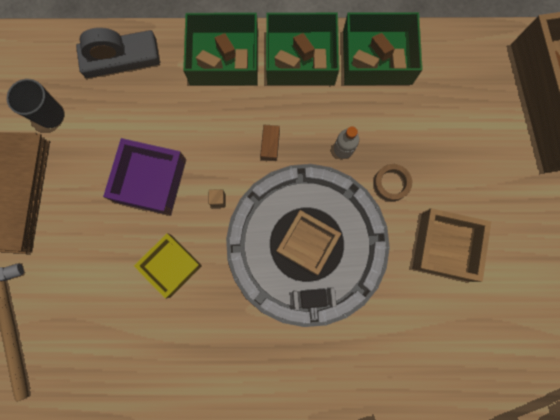

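View pics/sc1.png

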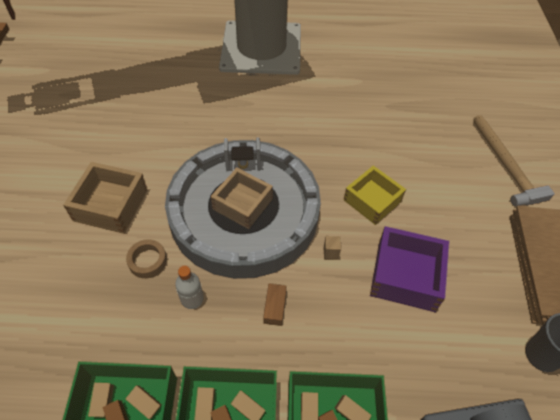

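The top view shows the turntable centred near (307,245), with the black pad at (314,299) and the key at (314,313), on the robot's side. There are two box candidates in the right colour: the small wooden one on the table at (309,242) and a larger wooden one at (452,245). The purple and yellow boxes are ruled out. The small one on the table fits, and I'll confirm it in a crop.

Run:
```python
from h import *
s=load('top1'); p=s['p']
c=p[150:340,210:500]; cv2.imwrite('pics/crop1.png',cv2.cvtColor(cv2.resize(c,None,fx=2.7,fy=2.7,interpolation=cv2.INTER_CUBIC),cv2.COLOR_RGB2BGR))
# housing circle by depth: points at z 45..60
v,u=np.mgrid[0:420,0:560]; d=s['d']
P=(np.stack([u,v,np.ones_like(u)],-1)@np.linalg.inv(s['K']).T*d[...,None]-s['t'])@s['R']
z=P[...,2]
m=(abs(z-55)<5)&(abs(u-307)<95)&(abs(v-245)<95)
r=P[m]; rad0=np.median(r,0); print(m.sum(),rad0)
from scipy.optimize import least_squares
gray=(p.max(2).astype(int)-p.min(2)<25)
m&=gray; r=P[m]
x=r[:,:2].mean(0)
for _ in range(10):
    q=np.linalg.norm(r[:,:2]-x,axis=1); k=(q>125)&(q<165)
    f=least_squares(lambda a:np.linalg.norm(r[k,:2]-a[:2],axis=1)-a[2],[*x,144],loss='soft_l1'); x=f.x[:2]
print('centre',f.x)
# pad dark pixels
dk=(p.max(2)<60)&(v>280)&(v<325)&(u>290)&(u<340)&(z>65)&(z<85)
n,l,st,ce=cv2.connectedComponentsWithStats(dk.astype(np.uint8))
i=1+st[1:,4].argmax(); print(st[i],ce[i],z[l==i].mean()); pad=ray(s,*ce[i],75);print('pad',pad, np.linalg.norm(pad[:2]-x),'dir',pad[:2]-x)
ch=(z>93)&(z<106)&(v>270)&(v<325)&(u>285)&(u<345)
n,l,st,ce=cv2.connectedComponentsWithStats(ch.astype(np.uint8))
for i in range(1,n): print('cheek',st[i],ray(s,*ce[i],100))
```

```text
6183 [551.35974494 -10.41304149  54.40132674]
centre [564.2203742   -5.38588722 145.38530489]
[300 289  27  19 436] [313.27752294 298.3646789 ] 74.19939441691581
pad [458.23840554 -13.91151148  75.        ] 106.32433375604089 dir [-105.98196865   -8.52562426]
cheek [330 288   7  19  88] [461.5739655  -47.67928861 100.        ]
cheek [293 291   6  19  85] [456.13863023  19.75621027 100.        ]
```

View pics/crop1.png

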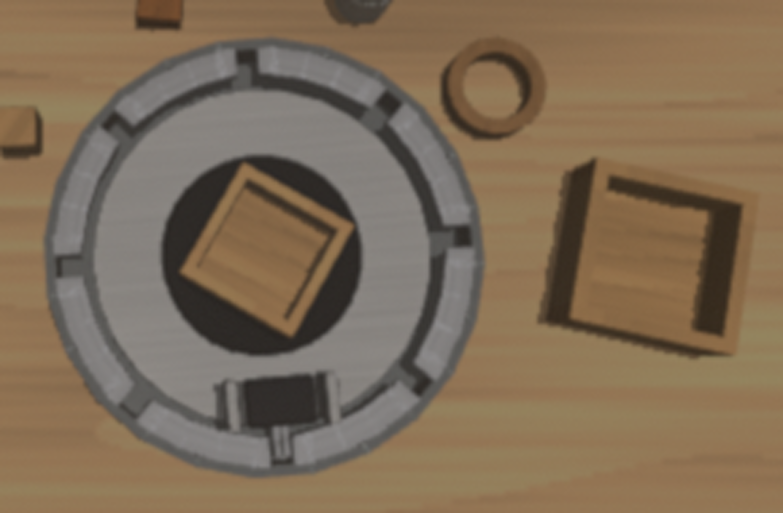

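The crop confirms it: the small wooden box is on the dark disc on the table (about (268,250) in the crop), and the larger box is off to the right at (655,260). I'll move to above the pad with the tool axes squared to the world.

Emit:
servo_tool --pt "0 0 0.1 0.2 -0.2 0 0" --pt "0 0 0.2 0.4 -0.4 0 0" --pt "0 0 0.26 0.6 -0.6 0 0" --pt "0 0 0.26 0.8 -0.8 0 0" --pt "0 0 0.26 1 -1 0 0" --pt "0 0 0.26 1 -1 0 0" --pt "0 0 0.26 1 -1 0 0"

```text
t: 0.98
ee_pos: [347.0, -317.0, 222.8]
orientation: [3.141, 0.003, 0.0]
ft_force: [-0.4, -0.6, 0.3]
width: 21.3
grasp_force: 0.0
```

Emit:
servo_tool --pt "0 0 0 0.1 -0.25 0 0" --pt "0 0 0 0.25 -0.5 0 0" --pt "0 0 0 0.4 -0.75 0 0" --pt "0 0 0 0.55 -1 0 0" --pt "0 0 0 0.55 -1 0 0" --pt "0 0 0 0.55 -1 0 0"

```text
t: 1.72
ee_pos: [456.5, -117.7, 222.4]
orientation: [3.141, 0.0, -0.001]
ft_force: [0.3, 0.7, 0.5]
width: 0.6
grasp_force: 0.0
```

Emit:
servo_tool --pt "0 0 0 0 -0.25 0.05 0" --pt "0 0 0 0 -0.5 0.15 0" --pt "0 0 0 0 -0.55 0.3 0" --pt "0 0 0 0 -0.55 0.4 0" --pt "0 0 0 0 -0.55 0.4 0" --pt "0 0 0 0 -0.55 0.4 0"

```text
t: 2.48
ee_pos: [457.0, -8.0, 143.3]
orientation: [3.141, -0.002, 0.001]
ft_force: [-0.6, -0.0, 0.3]
width: 0.0
grasp_force: 0.0
```

One closer look before going between the cheeks.

Run:
```python
from h import *
grab('wrist','w1'); grab('scene','sc2')
a=cv2.imread('pics/w1.png'); b=cv2.imread('pics/sc2.png')[90:280,140:340]
b=cv2.resize(b,(442,420),interpolation=cv2.INTER_CUBIC); a=cv2.resize(a,(350,262)); a=cv2.copyMakeBorder(a,0,158,0,0,0)
cv2.imwrite('pics/v2.png',np.hstack([a,b]))
```

```text
(no output)
```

View pics/v2.png

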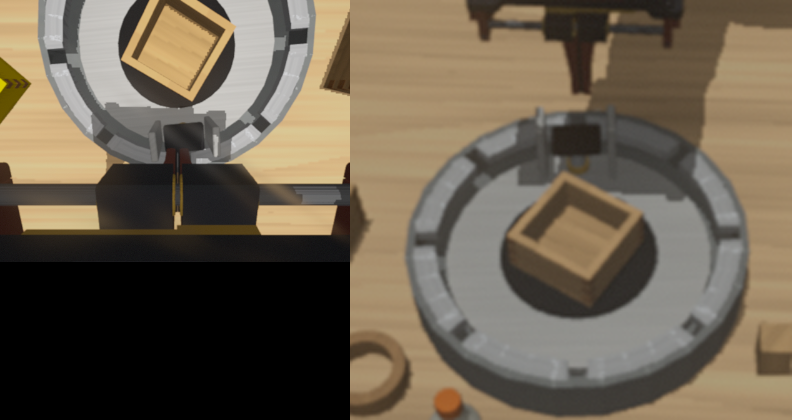

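The wrist view (left) has the shut fingers at (178,155), just left of the pad at (184,137). The scene view (right) has them above the gap between the cheeks at (578,90). That agrees with the measurements, so I'll descend and press.

Emit:
servo_tool --pt "0 0 0 0 0 0.1 0" --pt "0 0 0 0 0 0.2 0" --pt "0 0 0 0 0 0.27 0" --pt "0 0 0 0 0 0.32 0" --pt "0 0 0 0 0 0.35 0" --pt "0 0 0 0 0 0.38 0" --pt "0 0 0 0 0 0.395 0" --pt "0 0 0 0 0 0.4 0" --pt "0 0 0 0 0 0.4 0"

```text
t: 3.7
ee_pos: [456.6, -6.7, 63.1]
orientation: [3.141, 0.001, 0.0]
ft_force: [-3.0, -1.2, 7.4]
width: 0.0
grasp_force: 3.8
```

Emit:
servo_tool --pt "0 0 0 0 -0.02 0 0" --pt "0 0 0 0 -0.04 0 0" --pt "0 0 0 0 -0.06 0 0" --pt "0 0 0 0 -0.08 0 0" --pt "0 0 0 0 -0.105 0 0" --pt "0 0 0 0.01 -0.13 0 0" --pt "0 0 0 0.015 -0.155 0 0" --pt "0 0 0 0.022 -0.18 0 0" --pt "0 0 0 0.032 -0.205 0 0" --pt "0 0 0 0.042 -0.23 0 0"

```text
t: 4.95
ee_pos: [466.2, 39.4, 63.5]
orientation: [3.141, 0.001, 0.004]
ft_force: [-0.5, -1.1, 7.2]
width: 0.5
grasp_force: 3.7
```

Emit:
servo_tool --pt "0 0 0 0 0 -0.03 0" --pt "0 0 0 0 0 -0.07 0" --pt "0 0 0 0 0 -0.1 0" --pt "0 0 0 0 0 -0.1 0"

```text
t: 5.45
ee_pos: [465.3, 39.3, 83.2]
orientation: [-3.142, -0.001, -0.002]
ft_force: [0.3, 0.1, -1.2]
width: 0.2
grasp_force: 0.0
```

Run:
```python
from h import *
o=ctrl.get_obs();print(o['ee_pos'],o['ft_force'])
grab('scene','sc3')
b=cv2.imread('pics/sc3.png')[90:280,140:340]
cv2.imwrite('pics/v3.png',cv2.resize(b,(600,570),interpolation=cv2.INTER_CUBIC))
C=np.array([564.2,-5.4])
for a in (152,148,144,140,136,133,130,128): 
    r=np.radians(a); print(a,(C+108*np.array([np.cos(r),np.sin(r)])-o['ee_pos'][:2])/200)
```

```text
[465.25682615  39.31939504  83.17328836] [ 0.26817909  0.08926614 -1.16987617]
152 [0.01792417 0.02991767]
148 [0.0367699  0.06255943]
144 [0.05784669 0.09380706]
140 [0.08105187 0.12350833]
136 [0.10627238 0.15151854]
133 [0.12643675 0.17133402]
130 [0.14761056 0.19006702]
128 [0.16225867 0.20192883]
```

View pics/v3.png

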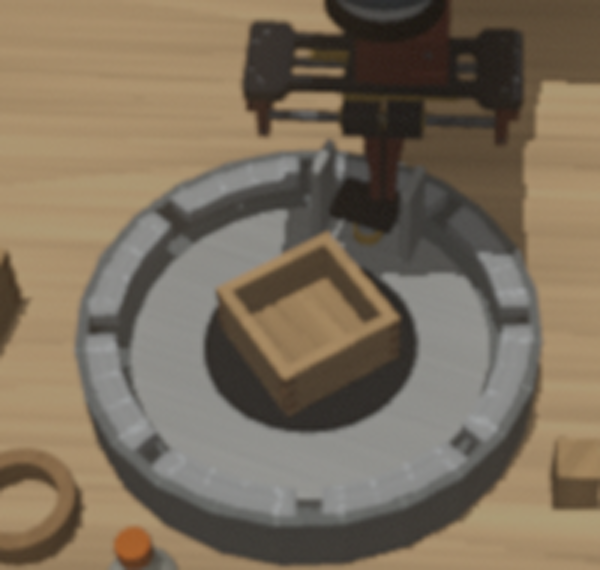

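The table has turned partway. The finger at (380,195) is above the freed pad, between the cheeks at (320,185) and (412,210). I'll continue slowly along the arc.

Emit:
servo_tool --pt "0 0 0 0.009 -0.015 0 0" --pt "0 0 0 0.018 -0.03 0 0" --pt "0 0 0 0.027 -0.046 0 0" --pt "0 0 0 0.037 -0.063 0 0" --pt "0 0 0 0.047 -0.078 0 0" --pt "0 0 0 0.058 -0.094 0 0" --pt "0 0 0 0.069 -0.109 0 0" --pt "0 0 0 0.081 -0.124 0 0" --pt "0 0 0 0.087 -0.131 0 0" --pt "0 0 0 0.093 -0.138 0 0"

```text
t: 6.75
ee_pos: [483.6, 65.8, 82.4]
orientation: [3.14, 0.002, -0.001]
ft_force: [0.3, -10.4, -0.1]
width: 0.8
grasp_force: 4.3
```

Emit:
servo_tool --pt "0 0 0 0.006 -0.007 0 0" --pt "0 0 0 0.012 -0.014 0 0" --pt "0 0 0 0.018 -0.02 0 0"

```text
t: 7.12
ee_pos: [487.0, 69.7, 82.3]
orientation: [3.139, 0.002, -0.001]
ft_force: [0.2, -12.1, -0.6]
width: 0.3
grasp_force: 4.6
```

Run:
```python
from h import *
o=ctrl.get_obs();print(o['ee_pos'],o['ft_force'])
grab('scene','sc4')
b=cv2.imread('pics/sc4.png')[90:280,140:340]
cv2.imwrite('pics/v4.png',cv2.resize(b,(600,570),interpolation=cv2.INTER_CUBIC))
```

```text
[486.95898119  69.70818947  82.31977075] [  0.19916504 -12.05669851  -0.62864773]
```

View pics/v4.png

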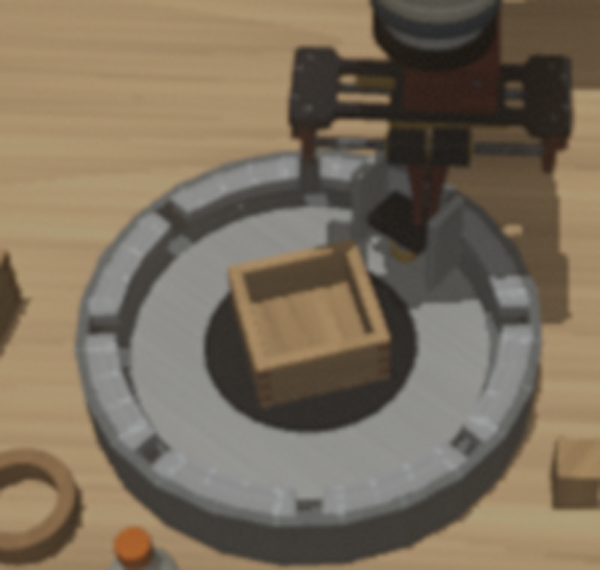

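The finger still tracks its command, and the geometry puts the table at about 0.73 rad. A few more mm to go.

Emit:
servo_tool --pt "0 0 0 0.006 -0.006 0 0" --pt "0 0 0 0.012 -0.012 0 0" --pt "0 0 0 0.018 -0.017 0 0"

```text
t: 7.55
ee_pos: [490.4, 73.9, 82.3]
orientation: [3.141, 0.001, -0.002]
ft_force: [-0.9, -7.3, -0.4]
width: 0.3
grasp_force: 2.8
```

Emit:
servo_tool --pt "0 0 0 0.006 -0.005 0 0" --pt "0 0 0 0.012 -0.01 0 0" --pt "0 0 0 0.012 -0.01 0 0"

```text
t: 7.92
ee_pos: [493.1, 76.5, 82.6]
orientation: [-3.142, -0.002, 0.0]
ft_force: [-0.3, -2.2, -0.4]
width: 0.3
grasp_force: 0.9
```

Run:
```python
from h import *
o=ctrl.get_obs();print(o['ee_pos'],o['ft_force'])
grab('wrist','w5');grab('scene','sc5')
a=cv2.imread('pics/w5.png')[0:280]; a=cv2.resize(a,(400,200))
b=cv2.imread('pics/sc5.png')[130:210,210:330]; b=cv2.resize(b,(800,534),interpolation=cv2.INTER_CUBIC)
a=cv2.imread('pics/w5.png')[60:270,100:420]; a=cv2.resize(a,(400,262)); b=cv2.resize(b,(400,267))[:262]
cv2.imwrite('pics/v5.png',np.hstack([a,b]))
```

```text
[493.05930562  76.54512255  82.58772646] [-0.30833434 -2.15430331 -0.38337192]
```

View pics/v5.png

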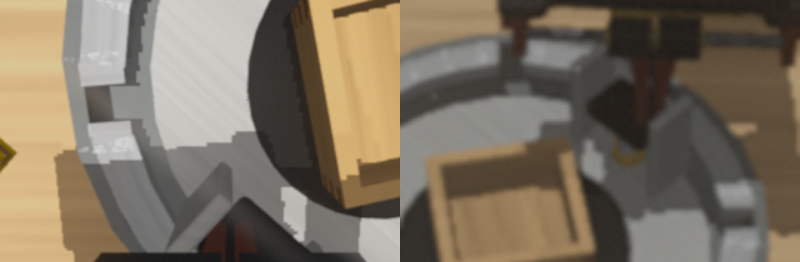

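Run:
```python
from h import *
C=np.array([564.2,-5.4])
for n in ('sc5','w5'):
    s=load(n); v,u=np.mgrid[0:420,0:560]; d=s['d']
    P=(np.stack([u,v,np.ones_like(u)],-1)@np.linalg.inv(s['K']).T*d[...,None]-s['t'])@s['R']
    q=P[...,:2]-C; r=np.hypot(q[...,0],q[...,1]); al=np.degrees(np.arctan2(q[...,1],q[...,0]))%360
    th=np.radians(184.6-al)   # cw from initial pad dir
    m=(d>0)&(r>92)&(r<120)&(th>.2)&(th<1.6)&(s['p'].min(2)>45)
    for lo,hi in ((90,97),(97,103)):
        k=m&(P[...,2]>lo)&(P[...,2]<hi)
        # tangential offset for theta=.785
        a=np.radians(139.6); t=q@np.array([np.sin(a),-np.cos(a)])
        print(n,lo,k.sum(),np.histogram(t[k],np.arange(-46,56,4)))
```

```text
sc5 90 50 (array([ 0,  0,  5, 16,  6,  0,  0,  0,  0,  0,  0,  0,  0,  0,  0,  0,  0,
        1,  1,  3, 15,  3,  0,  0,  0]), array([-46, -42, -38, -34, -30, -26, -22, -18, -14, -10,  -6,  -2,   2,
         6,  10,  14,  18,  22,  26,  30,  34,  38,  42,  46,  50,  54]))
sc5 97 76 (array([ 0,  1, 14, 17,  3,  0,  0,  0,  0,  0,  0,  0,  0,  0,  0,  0,  0,
        0,  2, 15, 23,  1,  0,  0,  0]), array([-46, -42, -38, -34, -30, -26, -22, -18, -14, -10,  -6,  -2,   2,
         6,  10,  14,  18,  22,  26,  30,  34,  38,  42,  46,  50,  54]))
w5 90 180 (array([ 0,  0,  0,  0,  0,  0,  0,  0,  0,  0,  0,  0,  0,  0,  0, 18, 13,
        0,  5, 17, 84, 43,  0,  0,  0]), array([-46, -42, -38, -34, -30, -26, -22, -18, -14, -10,  -6,  -2,   2,
         6,  10,  14,  18,  22,  26,  30,  34,  38,  42,  46,  50,  54]))
w5 97 921 (array([  0,   0,   0,   0,   0,   0,   0,   0,   0,   0,   0,   0,   0,
         0,   0,   5,   0,   0,  10, 410, 476,  20,   0,   0,   0]), array([-46, -42, -38, -34, -30, -26, -22, -18, -14, -10,  -6,  -2,   2,
         6,  10,  14,  18,  22,  26,  30,  34,  38,  42,  46,  50,  54]))
```

The cheeks sit at ±34 mm about the 0.785 direction, so the table is at the hole. Next I'll check the pad height, then raise the fingers and look again.

Run:
```python
from h import *
C=np.array([564.2,-5.4]);a=np.radians(139.6)
e=np.array([np.cos(a),np.sin(a)]);f=np.array([np.sin(a),-np.cos(a)])
for n in ('sc5','w5'):
    s=load(n); v,u=np.mgrid[0:420,0:560]; d=s['d']
    P=(np.stack([u,v,np.ones_like(u)],-1)@np.linalg.inv(s['K']).T*d[...,None]-s['t'])@s['R']
    q=P[...,:2]-C; m=(d>0)&(abs(q@e-106)<14)&(abs(q@f)<20)&(P[...,2]>55)&(P[...,2]<79)&(s['p'].max(2)<60)
    print(n,m.sum(),np.percentile(P[m][:,2],[10,50,90]) if m.any() else 0)
```

```text
sc5 137 [73.4062869  75.12325996 76.686424  ]
w5 610 [75.25482402 76.0091248  76.77289641]
```

The pad top is at 75 mm, so the plunger is fully out and the table is locked. I'll back off the cheek a little and rise clear.

Emit:
servo_tool --pt "0 0 0 -0.012 0.015 0 0" --pt "0 0 0 -0.012 0.015 -0.05 0" --pt "0 0 0 -0.012 0.015 -0.2 0" --pt "0 0 0 -0.012 0.015 -0.45 0" --pt "0 0 0 -0.012 0.015 -0.7 0" --pt "0 0 0 -0.3 0.4 -0.7 0" --pt "0 0 0 -0.5 0.8 -0.7 0" --pt "0 0 0 -0.5 1 -0.7 0" --pt "0 0 0 -0.5 1 -0.7 0" --pt "0 0 0 -0.5 1 -0.7 0"

```text
t: 9.28
ee_pos: [392.9, -125.4, 223.5]
orientation: [3.141, -0.005, 0.002]
ft_force: [-0.0, 0.2, -0.2]
width: 0.4
grasp_force: 0.0
```

Run:
```python
from h import *
o=ctrl.get_obs();print(o['ee_pos'],o['ft_force'],o['t'])
grab('top','top6')
C=np.array([564.2,-5.4])
s=load('top6'); v,u=np.mgrid[0:420,0:560]; d=s['d']
P=(np.stack([u,v,np.ones_like(u)],-1)@np.linalg.inv(s['K']).T*d[...,None]-s['t'])@s['R']
q=P[...,:2]-C; r=np.hypot(q[...,0],q[...,1]); m=(d>0)&(r<125)&(r>85)
k=m&(P[...,2]>94)&(P[...,2]<105)
n,l,st,ce=cv2.connectedComponentsWithStats(k.astype(np.uint8))
W=[ray(s,*ce[i],100)[:2] for i in range(1,n) if st[i,4]>40]; c=np.mean(W,0)-C
print(W,'theta',np.radians(184.6-np.degrees(np.arctan2(c[1],c[0]))%360))
k=m&(s['p'].max(2)<60)&(P[...,2]>55)&(P[...,2]<85); print('pad z',k.sum(),np.median(P[k][:,2]))
cv2.imwrite('pics/v6.png',cv2.cvtColor(cv2.resize(s['p'][120:340,180:500],None,fx=2.4,fy=2.4,interpolation=cv2.INTER_CUBIC),cv2.COLOR_RGB2BGR))
```

```text
[ 392.86385994 -125.38649949  223.5414198 ] [-0.00877634  0.15131868 -0.19457149] 9.275
[array([508.30939018,  89.64955072]), array([463.44658478,  39.18329298])] theta 0.8083297769012774
pad z 401 74.37827868463886
```

View pics/v6.png

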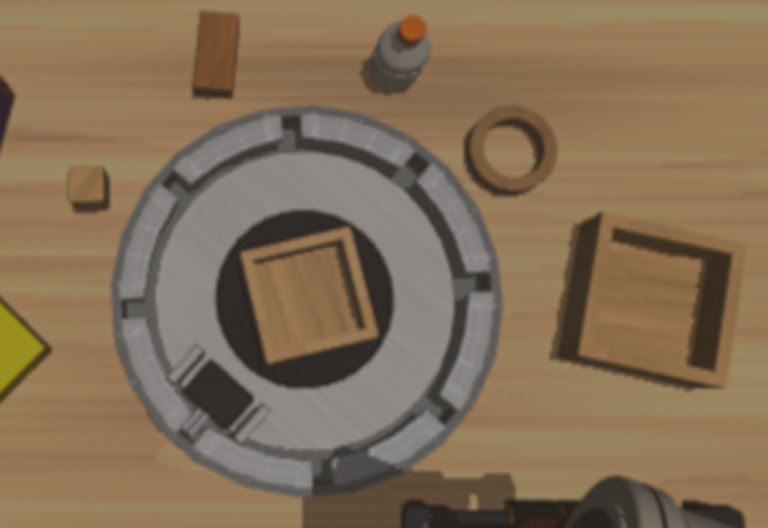

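The plunger's key at (195,425) sits in the next notch. The pad height is as it was at the start, the box is centred, nothing around the turntable has moved, and the arm is clear.

```bash
python3 -c "
from workcell import ctrl
print(ctrl.close_job())"
```

```text
the job is handed in; nothing more can be done
None
```

I turned the table one hole clockwise (measured about 0.80 rad) and the plunger sprang back out and locked it; the box and loose things were left in place, the arm finished clear, and the job is handed in (no verdict was shown).

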